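# Clear the test jig and hold the board down on its probes

## Task

Pick the two loose offcuts (the sawn-off heat-sink end and the cut-off piece of terminal strip) off the circuit board in the test jig and put both in the deep waste bin. Then press the jig's knob down with the fingers until the board is level with the upper edge of the frame, and keep holding it there against the spring: the program finishes while still holding it. Never push the board to its bottom stop, and leave the other things on the bench where they are.

Things in the scene. Friction and masses are not known exactly. Their poses are not given: they have to be found in the camera images.
- jig: Board-test jig, fixed to the bench: a rectangular bare-aluminium frame, outside 180 mm (its x) by 270 mm (its y), 40 mm high, with 17 mm wide walls, round a sprung nest plate. Origin at the centre of its underside on the bench, z up.
- rim (a point): Centre of the jig at the height of the frame's flat upper edge (40 mm above the bench); same axes as the jig. It does not move.
- nest (a joint): Downward travel of the sprung nest, in m. 0 = up, as at the start, board 15 mm above the frame's edge; 0.015 = board level with the frame's edge; 0.030 = bottom stop. It slides straight down without tilting and springs up by itself when let go: about 4 N starts it, about 8.5 N holds it level with the frame, 13 N bottoms it.
- board (a point): Centre of the upper face of the green circuit board that covers the sprung nest, 140 mm (jig x) by 230 mm (jig y); 55 mm above the bench when up. Two rows of grey terminal blocks (44 mm long in jig y, 14 mm wide, 8 mm tall), soldered on 50 mm either side of the middle along jig x, are part of the board.
- knob_top (a point): Centre of the flat top of the white plastic press knob that stands upright at the middle of the board and moves with it: a stem 18 mm across for 26 mm, then a flat round head 36 mm across, 45 mm tall in all. The top is 100 mm above the bench when the nest is up, 85 mm when the board is level with the frame, 70 mm at the bottom stop.
- sink_mid (a point): Centre of the sawn-off heat-sink end, a bare aluminium finned block 44 x 22 x 20 mm (its x, y, z), about 30 g, lying loose and flat on the board on one side of the knob, with its centre 10 mm above the board and its 44 mm length roughly along the jig's y.
- strip_mid (a point): Centre of the cut-off piece of terminal strip, a solid grey plastic block 36 x 28 x 18 mm (its x, y, z), about 22 g, lying loose and flat on the board on the other side of the knob, with its centre 9 mm above the board and its 36 mm length roughly along the jig's y.
- bin: Waste bin: a deep open-topped grey plastic box, outside 140 x 140 mm, 70 mm high, walls and floor 4 mm, stuck to the bench at the left or the right of the jig. Origin at the centre of its underside; x, y along its sides.
- tray: Parts tray, not for waste: a shallow white four-compartment box 130 x 130 mm, 22 mm high, stuck to the bench on the jig's other side. Origin at the centre of its underside.
- heatsink: Bystander on the bench: a whole finned aluminium heat sink, 90 x 40 x 25 mm, to be kept: not one of the offcuts. Origin on its underside.
- spool: Bystander on the bench: grey wire spool standing on end, 54 mm across, 40 mm tall. Origin on its underside.
- driver: Bystander on the bench: screwdriver, 160 mm long. Origin on its underside.
- flux: Bystander on the bench: small closed jar, 48 mm across, 60 mm tall. Origin on its underside.
- cover: Bystander on the bench: round white plastic housing cover, 96 mm across, 16 mm tall. Origin on its underside.
- tweezers: Bystander on the bench: steel tweezers lying flat, 130 mm long, 6 mm thick. Origin on its underside.
Things that resemble listed ones, but are neither listed nor needed, are in the scene too. What is shaped like the part that bears strip_mid but pink is not meant. What is shaped like the part that bears sink_mid but pink is not meant.

How it is judged:
By the outcome, as a careful person would: the job done as asked, in the order asked, and still so for the second after the job is handed in, while the arm keeps its last pose, push and grip.
It also fails if it takes over 64 s, if anything falls off the work surface, if the arm or the gripper's body presses on something with over 40 N, if the wrist force passes 120 N, or if a joint passes its speed limit or range.

## Robot

A 6-joint arm with a two-finger parallel gripper is mounted at the origin on the work surface. World frame = base frame: x ahead of the robot, y to its left, z up, the work surface at z = 0. Lengths are in m, angles in rad, forces in N, time in s.
With the tool pointing down it reaches from about 0.25 to 0.775 m from the base axis. Payload 4 kg.
Tool frame: the origin (TCP) lies at the very end of the fingers, on their centre line; the grasp point (between the pads) lies 19 mm behind it; x points along the fingers, y is the direction in which the jaws open and shut, and the axes are right-handed (so a half turn about x gives the same grasp; the last joint's range is limited). The gripper opens to 94 mm and grips with 3 to 60 N. Pads are 16 mm wide; open, the fingers measure 119 mm over their backs; the gripper's body (75 mm by 177 mm) begins 78 mm behind the grasp point.
Start: joints at [-1.301, 0.087, 1.371, -0, 1.684, -0.103], TCP at [0.2, -0.512, 0.169] pointing down, gripper open.
Joint ranges: [-3.1, 3.1], [-0.76, 2.03], [0.27, 2.55], [-1.08, 4.22], [0.17, 2.65], [-2.57, 2.57]. Speed limits (rad/s): [2.79, 2.79, 3.14, 3.14, 3.14, 3.14].

## Interface

Orientations are given as [roll, pitch, yaw] about the fixed x, y, z axes, in that order (R = Rz(yaw) Ry(pitch) Rx(roll)).
In Python, from bench import robot gives the robot as it stands.
- The arm moves only by the tool carry_out, never from a script. Its argument "targets" is a list of rows, each a list of 5 numbers: the closure, from 0 (fully open) to 1 (shut), then the shift along the tool's x, y, z in cm, then the turn about the tool's x in degrees. In form: [[fingers, tx, ty, tz, turn], ...]. A call has 1 to 20 rows; each row shifts and turns the commanded pose from where the row before left it, along the tool's axes as they then stand; what a row does not reach is not made up. A row lasts 1/10 s, in which the tool goes at most 50 mm and 8.59 degrees, less where a joint would pass 70% of its speed; a pose out of reach is approached as far as the arm can. A call is refused whole if a number of a shift passes 5 or a number of a turn 8.59, either way. A call with a gripper value outside its range is refused whole. The fingers move at their own pace and stop on an object; the grip force is fixed at half the most. Time passes only in rows, so rows that do not move let the fingers close. It gives the time, the measured TCP pose, the force and the opening at its end, in the units of the state.
- robot.get_obs(): the state, without advancing time (a new reading comes with each control period).
- robot.snapshot(name): name is "side" or "top"; returns a dict with "image" (480x640x3 uint8, red, green, blue), "camera_matrix" (3x3 intrinsics, pixels), "pose" (4x4, takes a point from camera to world coordinates). Camera axes: x right, y up, looking along -z (the intrinsics and any distortion apply to the point x, -y, -z); pixel columns grow to the right and rows downward; lengths in m; the calibration is good to about 2 mm. A picture is of the moment at which its call begins. There is no depth.
- robot.close_job(): hands the job in, once; it reports no verdict.
The state is a dict: "time": time; "joint_positions": joint angles; "qvel": joint speeds; "joint_torque": joint torques, N m; "tool_pos": TCP position; "ee_rot": TCP orientation; "wrist_force": force on the tool from outside, world axes, zero at the start; "wrist_torque": the same for the moment, N m; "width": finger opening in m.
Only numpy, scipy, OpenCV 4.12 (cv2) and the standard library are available. Lean on these libraries where they do the work, as an engineer would, in place of code of your own. Each camera call takes 0.05 s, during which the arm holds its last target. There are 200 camera calls.

## Working session

There is one attempt and no reset: what is moved stays moved. The work goes in short steps, Python scripts to look and compute and a tool call to move; the robot and the scene stay as the last step left them, time stands still between calls to the robot, and variables do not carry over. Pictures are saved under pics/ and viewed, about 8 in all and at most 12, crops included, and the job is handed in when it is done.

Besides the shell and the picture viewer there is one more tool, called after "Call:" as a command line: name --pt "numbers of a row" for each row, then --argument value for the rest. carry_out: Moves the arm, as the interface text tells. Its arguments: {"type":"object","properties":{"targets":{"type":"array","items":{"type":"array","items":{"type":"number"}}}},"required":["targets"]}

```bash
mkdir -p pics; cat > h.py <<'E'
import numpy as np, cv2
from bench import robot
def snap(n,f):
    s=robot.snapshot(n); np.savez('pics/'+f+'.npz',**{k:np.array(v) for k,v in s.items() if k in('image','camera_matrix','pose')})
    cv2.imwrite('pics/'+f+'.png',s['image'][:,:,::-1]); print(s.keys()); return s
def load(f): return np.load('pics/'+f+'.npz')
def ray(s,u,v):
    K,P=s['camera_matrix'],s['pose']; d=np.linalg.inv(K)@[u,v,1]; d=P[:3,:3]@[d[0],-d[1],-d[2]]; return P[:3,3],d
def onz(s,u,v,z):
    o,d=ray(s,u,v); return o+d*(z-o[2])/d[2]
def proj(s,p):
    K,P=s['camera_matrix'],s['pose']; c=P[:3,:3].T@(np.array(p)-P[:3,3]); q=K@[c[0],-c[1],-c[2]]; return q[:2]/q[2]
E
python3 - <<'E'
from h import *
for n in('top','side'):
    s=snap(n,n+'1'); print(s['camera_matrix'],s['pose'])
print(robot.get_obs())
E
```

```text
dict_keys(['image', 'camera_matrix', 'pose'])
[[517.99801845   0.         321.61719913]
 [  0.         517.99801845 242.81681144]
 [  0.           0.           1.        ]] [[-0.09606928  0.97302575 -0.20974171  0.33430119]
 [-0.99537205 -0.09439334  0.0180104   0.05136769]
 [-0.00227364  0.21050128  0.97759094  1.2745002 ]
 [ 0.          0.          0.          1.        ]]
dict_keys(['image', 'camera_matrix', 'pose'])
[[591.48721229   0.         316.61498186]
 [  0.         591.48721229 237.09708128]
 [  0.           0.           1.        ]] [[-9.98028302e-01  3.11399677e-02 -5.44959622e-02  5.17500171e-01]
 [-6.27610227e-02 -5.05484222e-01  8.60550263e-01  1.15588416e+00]
 [-7.49341646e-04  8.62273740e-01  5.06441937e-01  7.79887108e-01]
 [ 0.00000000e+00  0.00000000e+00  0.00000000e+00  1.00000000e+00]]
{'time': 0.1, 'joint_positions': array([-1.30109552e+00,  8.78932799e-02,  1.37208850e+00,  5.01108208e-06,
        1.68363789e+00, -1.03086989e-01]), 'qvel': array([-0.00040604, -0.00307454, -0.00271531, -0.00040799, -0.00018598,
        0.00154481]), 'joint_torque': array([ 3.16137972e-03, -3.41249478e+01, -3.03303587e+01,  7.20374286e-02,
        3.04137426e-02, -1.06698708e-04]), 'tool_pos': array([ 0.20016656, -0.5116618 ,  0.16762208]), 'ee_rot': array([-1.6763403 ,  1.56876931,  1.83804071]), 'wrist_force': array([-0.75810737,  0.46982256, -0.5484848 ]), 'wrist_torque': array([-0.05546839,  0.0184131 ,  0.04016191]), 'width': 0.0937153227382638}
```

View pics/top1.png

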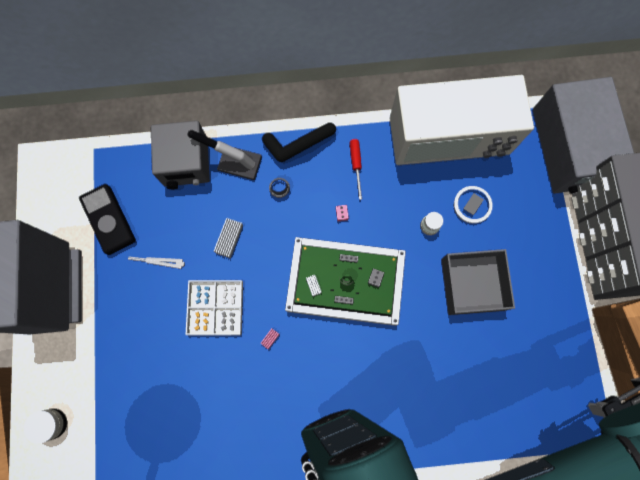

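View pics/side1.png

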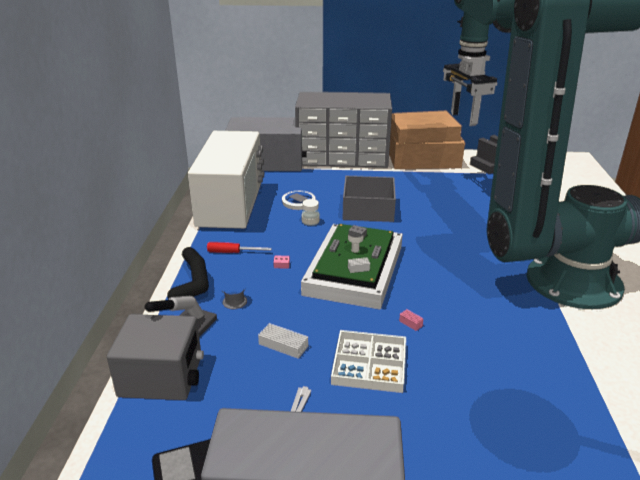

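Top view: the jig is at (346,281) with the bare finned block at (314,285) and a grey block at (376,277). The bin is at (478,282) and the tray at (215,308). In the side view the knob is at (357,236).

Lookalikes for the sink offcut: the pink finned piece (270,338) and the whole heatsink (228,238). For the strip offcut: the pink block (342,213), the soldered terminals (348,258)/(344,300) and the grey piece in the cover (473,204). I choose (314,285) and (376,277), the loose ones on the board, and check them in a close crop.

```bash
python3 - <<'E'
from h import *
a=load('top1');b=load('side1')
A=cv2.resize(a['image'][230:335,275:415],None,fx=5,fy=5,interpolation=2)[:525,:700]
B=cv2.resize(b['image'][215:310,295:415],None,fx=5,fy=5,interpolation=2)
c=np.zeros((600,800,3),np.uint8); 
A=cv2.resize(A,(400,300));B=cv2.resize(B,(400,317))
cv2.imwrite('pics/crop1.png',np.vstack([np.hstack([cv2.resize(a['image'][235:330,280:410],(780,570),interpolation=2)])])[:,:,::-1])
print('bin',[onz(a,*p,.07).round(3) for p in((444,256),(508,250),(513,308),(447,315))])
for n,p,z in(('sink',(314,285),.075),('strip',(376,277),.073),('knob?',(347,282),.1),('jig c',(346,281),.04)): print(n,onz(a,*p,z).round(3))
print('jig cor',[onz(a,*p,.04).round(3) for p in((294,239),(405,250),(399,325),(287,309))])
E
```

```text
bin [array([ 0.533, -0.256,  0.07 ]), array([ 0.533, -0.409,  0.07 ]), array([ 0.396, -0.397,  0.07 ]), array([ 0.395, -0.242,  0.07 ])]
sink [0.493 0.057 0.075]
strip [ 0.498 -0.09   0.073]
knob? [ 0.49  -0.019  0.1  ]
jig c [ 0.5   -0.021  0.04 ]
jig cor [array([0.615, 0.095, 0.04 ]), array([ 0.562, -0.171,  0.04 ]), array([ 0.384, -0.134,  0.04 ]), array([0.447, 0.126, 0.04 ])]
```

View pics/crop1.png

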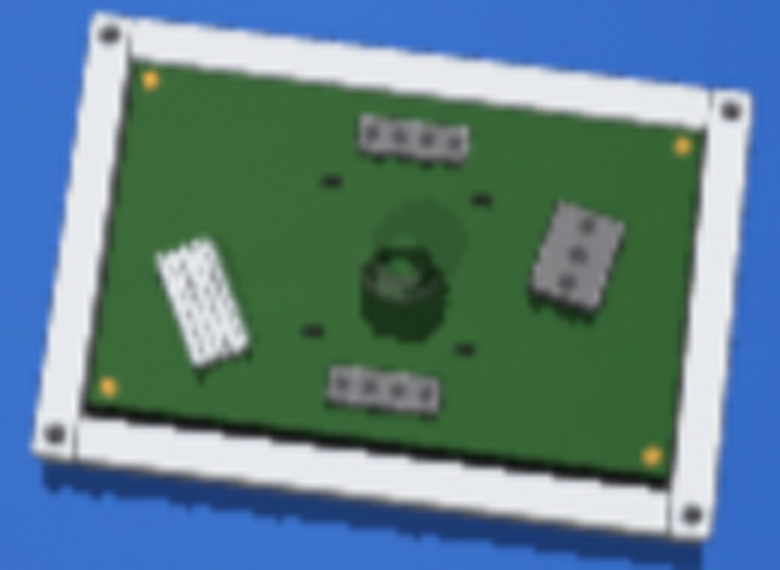

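The crop confirms both loose pieces on the board: a finned block at crop (202,302) and a grey block at (577,257). Their lengths run across the board, along jig x, not along jig y as the description says. The knob looks odd in the top view, so I check it in the side view.

```bash
python3 - <<'E'
from h import *
a=load('top1');b=load('side1')
cv2.imwrite('pics/crop2.png',cv2.resize(b['image'][215:310,295:415],(720,570),interpolation=2)[:,:,::-1])
im=a['image'].astype(int); 
def P(crop): return 280+crop[0]/6-.5, 235+crop[1]/6-.5
S=np.array([onz(a,*P(p),.075) for p in((157,255),(208,238),(248,348),(197,366))])
T=np.array([onz(a,*P(p),.073) for p in((560,203),(624,220),(598,310),(531,290))])
J=np.array([onz(a,*P(p),.04) for p in((95,13),(750,93),(708,537),(33,455))])
H=np.array([onz(a,*P(p),.055) for p in((150,80),(683,146),(652,456),(108,387))])
for n,q in(('S',S),('T',T),('J',J),('board',H)):
  print(n,q.mean(0).round(4),'edges',np.linalg.norm(np.diff(np.vstack([q,q[:1]]),axis=0),axis=1).round(4),'dirs',[np.degrees(np.arctan2(*(d[1::-1]))).round(1) for d in np.diff(np.vstack([q,q[:1]]),axis=0)])
c=J.mean(0);c[2]=.1; print('knob proj top crop',((proj(a,c)-[280,235]+.5)*6).round(), 'side crop',((proj(b,c)-[295,215]+.5)*6).round())
for q,z in((S,.075),(T,.073)): print('side crop',[((proj(b,p)-[295,215]+.5)*6).round() for p in q])
E
```

```text
S [0.4941 0.0583 0.075 ] edges [0.0209 0.0457 0.0209 0.046 ] dirs [np.float64(-76.9), np.float64(-165.6), np.float64(104.0), np.float64(14.5)]
T [ 0.4982 -0.0892  0.073 ] edges [0.0258 0.037  0.027  0.0363] dirs [np.float64(-110.7), np.float64(157.2), np.float64(67.7), np.float64(-24.8)]
J [ 0.5035 -0.0197  0.04  ] edges [0.2677 0.1793 0.2677 0.1806] dirs [np.float64(-102.7), np.float64(167.3), np.float64(77.6), np.float64(-12.7)]
board [ 0.5036 -0.0198  0.055 ] edges [0.2144 0.1239 0.2143 0.1239] dirs [np.float64(-102.7), np.float64(167.2), np.float64(77.3), np.float64(-12.8)]
knob proj top crop [403. 249.] side crop [364. 116.]
side crop [array([331., 304.]), array([319., 273.]), array([439., 261.]), array([454., 291.])]
side crop [array([323.,  92.]), array([346.,  63.]), array([430.,  83.]), array([405., 113.])]
```

View pics/crop2.png

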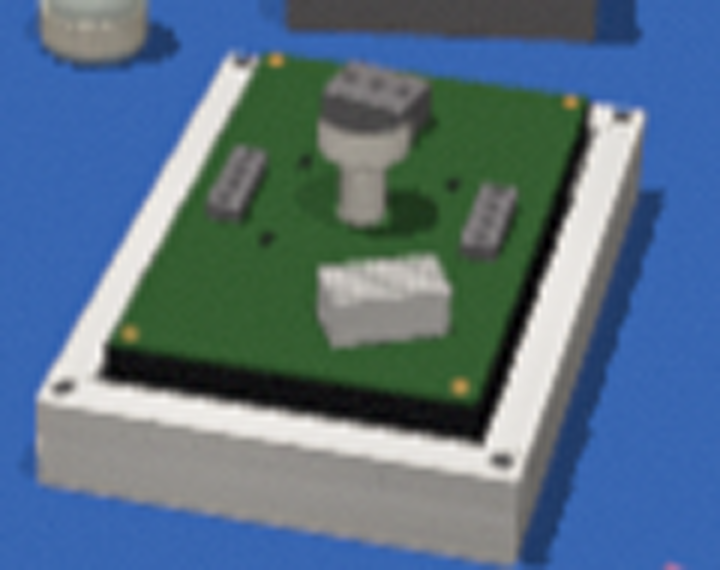

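Both pieces' projected outlines match the side view: sink around (385,280) and strip around (375,88) in the crop. The knob top projects to (364,116), where the white head sits. Sizes measure 21x46 and 26x37 mm, and the jig 180x268 mm. Now I work out the moves.

```bash
cat >> h.py <<'E'
from scipy.spatial.transform import Rotation as Ro
def plan(p,jaw=None,n=None):
    o=robot.get_obs(); R=Ro.from_euler('xyz',o['ee_rot']).as_matrix()
    ang=np.degrees(np.arctan2(R[1,1],R[0,1])); t=0
    if jaw is not None: t=-((jaw-ang+90)%180-90)
    print('tcp',o['tool_pos'].round(4),'xaxis',R[:,0].round(3),'jaw',ang.round(1),'turn',round(t,1),'shift before turn cm',(100*R.T@(np.array(p)-o['tool_pos'])).round(2),'after turn',(100*(R@Ro.from_euler('x',t,degrees=True).as_matrix()).T@(np.array(p)-o['tool_pos'])).round(2),'F',o['wrist_force'].round(2),'w',round(o['width'],4),'t',o['time'],'q6',o['joint_positions'].round(2))
E
python3 - <<'E'
from h import *
plan([.494,.058,.13],104.5)
plan([.498,-.089,.13],66.5)
E
```

```text
tcp [ 0.2002 -0.5117  0.1676] xaxis [-0.001  0.002 -1.   ] jaw -68.6 turn 6.9 shift before turn cm [  3.86 -42.34 -48.11] after turn [  3.86 -47.79 -42.71] F [-0.76  0.47 -0.55] w 0.0937 t 0.1 q6 [-1.3   0.09  1.37  0.    1.68 -0.1 ]
tcp [ 0.2002 -0.5117  0.1676] xaxis [-0.001  0.002 -1.   ] jaw -68.6 turn 44.9 shift before turn cm [  3.83 -28.51 -43.13] after turn [  3.83 -50.63 -10.46] F [-0.76  0.47 -0.55] w 0.0937 t 0.1 q6 [-1.3   0.09  1.37  0.    1.68 -0.1 ]
```

Call:
carry_out --pt "0.45 0 0 0 6.9" --pt "0.45 0 -3 -2.67 0" --pt "0.45 0 -3 -2.67 0" --pt "0.45 0 -3 -2.67 0" --pt "0.45 0 -3 -2.67 0" --pt "0.45 0 -3 -2.67 0" --pt "0.45 0 -3 -2.67 0" --pt "0.45 0 -3 -2.67 0" --pt "0.45 0 -3 -2.67 0" --pt "0.45 0 -3 -2.67 0" --pt "0.45 0 -3 -2.67 0" --pt "0.45 0 -3 -2.67 0" --pt "0.45 0 -3 -2.67 0" --pt "0.45 0 -3 -2.67 0" --pt "0.45 0 -3 -2.67 0" --pt "0.45 0 -3 -2.67 0" --pt "0.45 0 -3 -2.67 0" --pt "0.45 0 0 0 0" --pt "0.45 0 0 0 0"

```text
time: 2.0
tool_pos: [0.4936, 0.0596, 0.1678]
ee_rot: [0.114, 1.569, -2.773]
wrist_force: [0.5, 0.5, -0.0]
width: 0.052
```

```bash
python3 - <<'E'
from h import *
plan([.494,.058,.058],104.5)
E
```

```text
tcp [0.4936 0.0596 0.1678] xaxis [-0.002 -0.001 -1.   ] jaw -75.4 turn 0.1 shift before turn cm [10.98  0.16 -0.02] after turn [10.98  0.16 -0.02] F [ 0.51  0.47 -0.01] w 0.052 t 2.0 q6 [ 0.01 -0.03  1.49 -0.    1.68  1.32]
```

Call:
carry_out --pt "0.45 2 0.16 0 0" --pt "0.45 2 0 0 0" --pt "0.45 2 0 0 0" --pt "0.45 2 0 0 0" --pt "0.45 1.5 0 0 0" --pt "0.45 0.8 0 0 0" --pt "0.45 0.5 0 0 0" --pt "0.45 0 0 0 0"

```text
time: 2.8
tool_pos: [0.4942, 0.057, 0.0605]
ee_rot: [0.191, 1.57, -2.699]
wrist_force: [-0.5, -0.2, 0.7]
width: 0.0516
```

```bash
python3 - <<'E'
from h import *
plan([.494,.058,.058],104.5)
a=snap('top','top2');b=snap('side','side2')
cv2.imwrite('pics/c3.png',np.hstack([cv2.resize(a['image'][225:335,280:400],(400,367)),cv2.resize(b['image'][195:305,300:420],(400,367))])[:,:,::-1])
E
```

```text
tcp [0.4942 0.057  0.0605] xaxis [-0.001 -0.    -1.   ] jaw -75.6 turn -0.1 shift before turn cm [ 0.25 -0.1  -0.01] after turn [ 0.25 -0.1  -0.01] F [-0.54 -0.15  0.74] w 0.0516 t 2.8 q6 [ 0.    0.02  1.66 -0.    1.46  1.32]
dict_keys(['image', 'camera_matrix', 'pose'])
dict_keys(['image', 'camera_matrix', 'pose'])
```

View pics/c3.png

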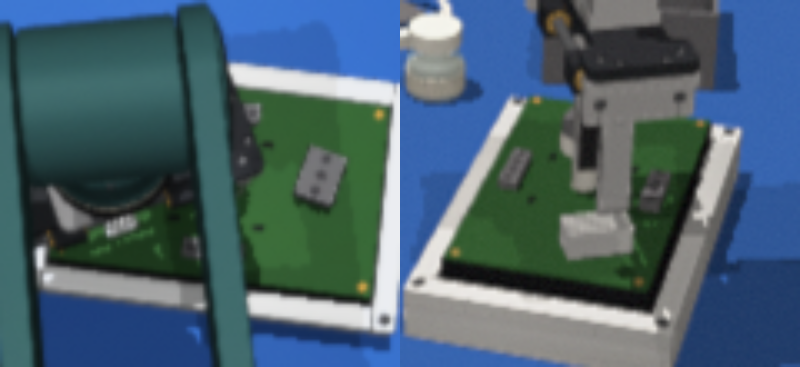

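```bash
python3 - <<'E'
from h import *
b=load('side2')
j=np.array([np.cos(np.radians(104.4)),np.sin(np.radians(104.4)),0]); c=np.array([.4942,.057,.0605])
for n,p in(('tcp',c),('front in',c+.026*j),('back in',c-.026*j),('sink',[.494,.058,.075]),('front 60 up',c+.026*j+[0,0,.06])):print(n,((proj(b,p)-[300,195]+.5)*[400/120,367/110]+[400,0]).round())
cv2.imwrite('pics/c4.png',cv2.resize(b['image'][170:300,320:420],(615,800)[:2] and (460,600),interpolation=2)[:,:,::-1])
E
```

```text
tcp [597. 241.]
front in [607. 263.]
back in [587. 220.]
sink [598. 223.]
front 60 up [610. 184.]
```

View pics/c4.png

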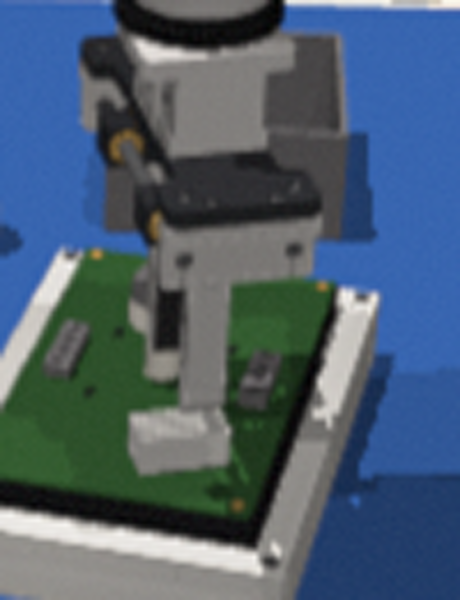

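```bash
python3 - <<'E'
from h import *
a=load('side1')
j=np.array([np.cos(np.radians(-68.6)),np.sin(np.radians(-68.6)),0]); c=np.array([.2002,-.5117,.1676])
P=[c,c+.047*j,c-.047*j,c+.059*j,c-.059*j,c+[0,0,.097]]
print([proj(a,p).round(1) for p in P])
im=cv2.resize(a['image'][50:140,435:510],(500,600),interpolation=2)[:,:,::-1].copy()
for p in P[:3]: cv2.drawMarker(im,tuple(((proj(a,p)-[435,50])*6.667).astype(int)),(0,0,255),0,20,2)
b=load('side2');j=np.array([np.cos(np.radians(104.4)),np.sin(np.radians(104.4)),0]); c=np.array([.4942,.057,.0605])
i2=cv2.resize(b['image'][170:350,300:390],(300,600),interpolation=2)[:,:,::-1].copy()
for p in(c,c+.026*j,c-.026*j): cv2.drawMarker(i2,tuple(((proj(b,p)-[300,170])*3.333).astype(int)),(0,0,255),0,14,1)
cv2.imwrite('pics/c5.png',np.hstack([im,i2]))
E
```

```text
[array([461. , 132.7]), array([453. , 127.3]), array([469.3, 138.2]), array([451.1, 126. ]), array([471.5, 139.7]), array([465.2, 100.1])]
```

View pics/c5.png

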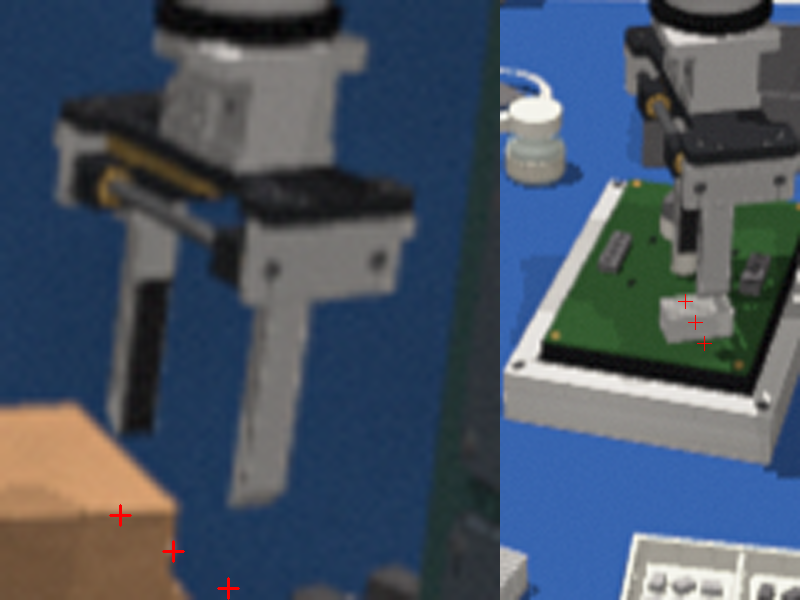

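Viewed 7 pictures so far. The side picture puts the fingertips (c5 left: near (255,500), far (130,432)) about 13 px above where the state's TCP projects, both at the start and now. So the reported TCP is off from the real one, most likely in height. I check this in the top view at the start pose before closing.

```bash
python3 - <<'E'
from h import *
a=load('top1')
j=np.array([np.cos(np.radians(-68.6)),np.sin(np.radians(-68.6)),0]); c=np.array([.2002,-.5117,.1676])
P=[c,c+.047*j,c-.047*j]
print([proj(a,p).round(1) for p in P])
im=cv2.resize(a['image'][360:480,540:640],(500,600),interpolation=2)[:,:,::-1].copy()
for dz,col in((0,(0,0,255)),(.04,(0,255,255))):
  for p in P: cv2.drawMarker(im,tuple(((proj(a,p+[0,0,dz])-[540,360])*5).astype(int)),col,0,16,1)
cv2.imwrite('pics/c6.png',im)
s=load('side1')
# real fingertip inner corners in side1
for n,q,e in(('far',(435+135/6.667,50+432/6.667),c+.053*j),('near',(435+258/6.667,50+503/6.667),c-.053*j)):
  o,d=ray(s,*q)
  print(n,'same y,: z',(o+d*(e[1]-o[1])/d[1]-e).round(4),'same z:',(o+d*(e[2]-o[2])/d[2]-e).round(4))
E
```

```text
[array([601.9, 393.9]), array([621.1, 383.2]), array([582.6, 404.7])]
far same y,: z [-0.0052 -0.      0.0369] same z: [-0.0246 -0.1102 -0.    ]
near same y,: z [-0.0039  0.      0.0402] same z: [-0.0278 -0.1136 -0.    ]
```

View pics/c6.png

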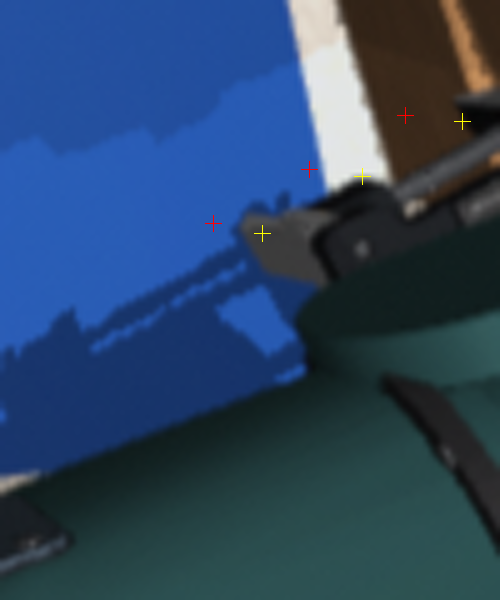

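```bash
python3 - <<'E'
from h import *
b=load('side2');j=np.array([np.cos(np.radians(104.4)),np.sin(np.radians(104.4)),0]); c=np.array([.4942,.057,.0605])
e=c+.038*j
o,d=ray(b,320+204/4.6-.5,170+405/4.6-.5)
print((o+d*(e[1]-o[1])/d[1]-e).round(4))
# grey finger rows in side2 along body: print columns of finger at a few rows
for r in(235,242,250,256,260,264): print(r,b['image'][r,352:376].astype(int).sum(1)//3)
E
```

```text
[-0.0002 -0.      0.0478]
235 [ 85  80  41  22  25  21  26  44  87 123 120 120 116 119 118 118 118 113
  70  55  55  53  57  55]
242 [112  70  30  22  20  23  30  79  91 116 120 117 119 117 117 119 119  91
  68  66  63  61  63  65]
250 [125 138 139 141 139 133 116 110 111 119 119 119 118 117 118 118 124  65
  39  37  36  50  60  53]
256 [ 54  55  55  54  56  54  69 107 130 121 118 119 118 118 118 116  98  51
  47  53  63  64  66  68]
260 [158 157 155 151 158 160 167 166 164 165 167 165 130 119 125 136 123  59
  33  33  31  37  35  37]
264 [156 150 158 153 154 153 153 152 152 152 141 141 133 132 133 137 139 133
  70  40  41  38  41  37]
```

The top view agrees: a real fingertip sits at about the +40 mm marker (c6 (250,228)), with x and y about right. So the true tip is roughly 40 mm higher than reported. I descend 2.5 cm and look again.

Call:
carry_out --pt "0.45 0.8 -0.1 0 0" --pt "0.45 0.8 0 0 0" --pt "0.45 0.8 0 0 0" --pt "0.45 0.4 0 0 0" --pt "0.45 0 0 0 0"

```text
time: 3.4
tool_pos: [0.4934, 0.0587, 0.0314]
ee_rot: [-0.208, 1.568, -3.097]
wrist_force: [1.0, -0.6, 0.5]
width: 0.0517
```

```bash
python3 - <<'E'
from h import *
plan([.494,.058,.03],104.5)
b=snap('side','side3')
cv2.imwrite('pics/c7.png',cv2.resize(b['image'][220:300,320:420],(750,600),interpolation=2)[:,:,::-1])
E
```

```text
tcp [0.4934 0.0587 0.0314] xaxis [-0.002 -0.    -1.   ] jaw -75.5 turn -0.0 shift before turn cm [ 0.14  0.08 -0.04] after turn [ 0.14  0.08 -0.04] F [ 1.03 -0.61  0.48] w 0.0517 t 3.4 q6 [ 0.    0.04  1.7  -0.    1.41  1.32]
dict_keys(['image', 'camera_matrix', 'pose'])
```

View pics/c7.png

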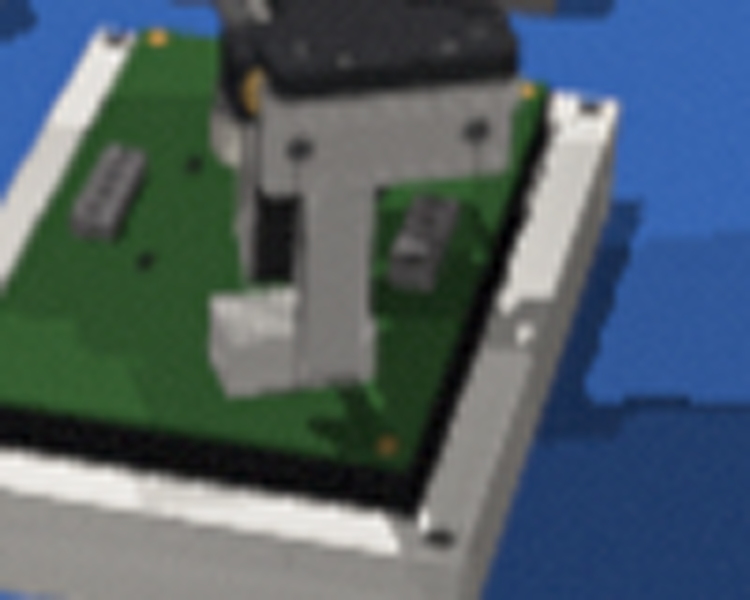

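Picture 9 viewed. The near fingertip (335,383) is in front of the block, with its shadow on the board about 6 px below, so the true tip is about 16 mm above the board at a reported z of 0.031. The offset is about +40 mm. I go down another 1.2 cm and grip.

Call:
carry_out --pt "0.45 0.6 0 0.2 0" --pt "0.45 0.6 0 0 0" --pt "0.45 0 0 0 0" --pt "1 0 0 0 0" --pt "1 0 0 0 0" --pt "1 0 0 0 0" --pt "1 0 0 0 0" --pt "1 0 0 0 0" --pt "1 0 0 0 0"

```text
time: 4.35
tool_pos: [0.4925, 0.0581, 0.0209]
ee_rot: [2.669, 1.57, -0.22]
wrist_force: [0.3, 0.3, 0.6]
width: 0.0217
```

Gripped at 21.7 mm, as expected for the 22 mm width. Lift.

Call:
carry_out --pt "1 -1.5 0 0 0" --pt "1 -2.5 0 0 0" --pt "1 -2.5 0 0 0" --pt "1 -2.5 0 0 0" --pt "1 -2 0 0 0" --pt "1 0 0 0 0"

```text
time: 4.95
tool_pos: [0.4946, 0.0582, 0.1341]
ee_rot: [2.884, 1.564, -0.005]
wrist_force: [0.2, 0.1, 0.1]
width: 0.0222
```

```bash
python3 - <<'E'
from h import *
plan([.464,-.326,.13])
a=load('top1')
# bin check: grey floor+wall mask
im=a['image'][235:330,425:530].astype(int); m=((im.max(2)-im.min(2))<25).astype(np.uint8)
n,l,st,ce=cv2.connectedComponentsWithStats(m); i=1+st[1:,4].argmax(); r=cv2.minAreaRect(cv2.findContours((l==i).astype(np.uint8),0,2)[0][0])
q=cv2.boxPoints(r)+[425,235]; print([onz(a,*p,.07).round(3) for p in q], onz(a,478,284,.004))
E
```

```text
tcp [0.4946 0.0582 0.1341] xaxis [ 0.007 -0.    -1.   ] jaw -75.5 turn 0 shift before turn cm [ 0.39 36.44 12.56] after turn [ 0.39 36.44 12.56] F [0.21 0.09 0.14] w 0.0222 t 4.95 q6 [ 0.   -0.03  1.55 -0.    1.61  1.32]
[array([ 0.537, -0.25 ,  0.07 ]), array([ 0.534, -0.412,  0.07 ]), array([ 0.393, -0.399,  0.07 ]), array([ 0.396, -0.24 ,  0.07 ])] [ 0.46630197 -0.34574711  0.004     ]
```

Call:
carry_out --pt "1 0 1.55 0.53 0" --pt "1 0 3.1 1.06 0" --pt "1 0 3.1 1.06 0" --pt "1 0 3.1 1.06 0" --pt "1 0 3.1 1.06 0" --pt "1 0 3.1 1.06 0" --pt "1 0 3.1 1.06 0" --pt "1 0 3.1 1.06 0" --pt "1 0 3.1 1.06 0" --pt "1 0 3.1 1.06 0" --pt "1 0 3.1 1.06 0" --pt "1 0 3.1 1.06 0" --pt "1 0 1.55 0.53 0" --pt "1 0 0 0 0" --pt "1 0 0 0 0"

```text
time: 6.45
tool_pos: [0.4619, -0.3327, 0.1298]
ee_rot: [-1.39, 1.569, 2.004]
wrist_force: [-0.6, -0.3, 0.1]
width: 0.0218
```

```bash
python3 - <<'E'
from h import *
plan([.465,-.333,.01])
b=snap('side','side4');a=snap('top','top4')
cv2.imwrite('pics/c8.png',np.hstack([cv2.resize(b['image'][90:240,300:420],(400,500),interpolation=2),cv2.resize(a['image'][220:370,410:530],(400,500))])[:,:,::-1])
E
```

```text
tcp [ 0.4619 -0.3327  0.1298] xaxis [-0.001  0.002 -1.   ] jaw -75.5 turn 0 shift before turn cm [11.98  0.13 -0.3 ] after turn [11.98  0.13 -0.3 ] F [-0.62 -0.34  0.08] w 0.0218 t 6.45 q6 [-0.72  0.14  1.39  0.    1.61  0.59]
dict_keys(['image', 'camera_matrix', 'pose'])
dict_keys(['image', 'camera_matrix', 'pose'])
```

View pics/c8.png

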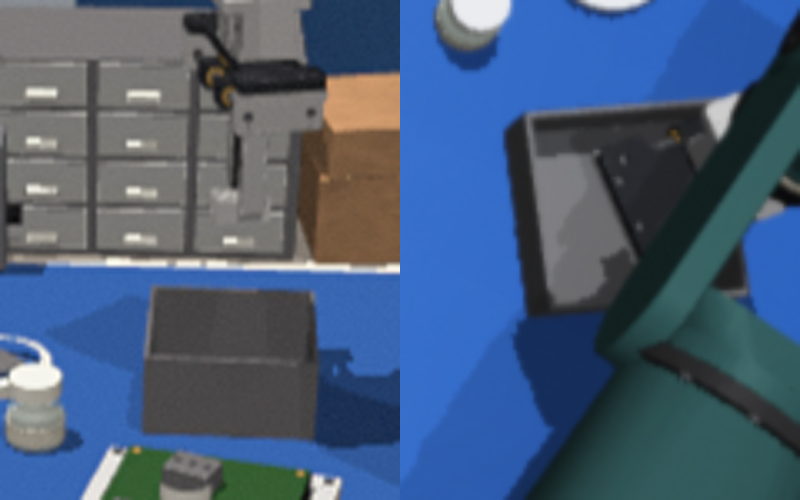

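Picture 10 viewed. The offcut is held at (225,205) and the tool is over the bin (rim 145–317), perhaps 8 mm toward -x. I lower and release.

Call:
carry_out --pt "1 1 0 -0.8 0" --pt "1 2.5 0 0 0" --pt "1 2.5 0 0 0" --pt "1 2.5 0 0 0" --pt "1 1.7 0 0 0" --pt "1 0.8 0 0 0" --pt "1 0 0 0 0" --pt "0.5 0 0 0 0" --pt "0.45 0 0 0 0" --pt "0.45 0 0 0 0" --pt "0.45 0 0 0 0" --pt "0.45 -1.5 0 0 0" --pt "0.45 -2.5 0 0 0" --pt "0.45 -2.5 0 0 0" --pt "0.45 -2.5 0 0 0" --pt "0.45 -2 0 0 0" --pt "0.45 0 0 0 0"

```text
time: 8.25
tool_pos: [0.4719, -0.3337, 0.1362]
ee_rot: [2.176, 1.561, -0.713]
wrist_force: [0.0, 0.3, 0.6]
width: 0.052
```

```bash
python3 - <<'E'
from h import *
plan([.501,-.089,.13],66.5)
E
```

```text
tcp [ 0.4719 -0.3337  0.1362] xaxis [ 0.007 -0.006 -1.   ] jaw -75.5 turn 38.0 shift before turn cm [  0.49 -22.97  -8.92] after turn [  0.49 -23.6    7.09] F [0.02 0.26 0.61] w 0.052 t 8.25 q6 [-0.71  0.15  1.37  0.    1.62  0.61]
```

Call:
carry_out --pt "0.45 0 0 0 7.6" --pt "0.45 0 0 0 7.6" --pt "0.45 0 0 0 7.6" --pt "0.45 0 0 0 7.6" --pt "0.45 0 0 0 7.6" --pt "0.45 0 -1.3 0.39 0" --pt "0.45 0 -2.62 0.79 0" --pt "0.45 0 -2.62 0.79 0" --pt "0.45 0 -2.62 0.79 0" --pt "0.45 0 -2.62 0.79 0" --pt "0.45 0 -2.62 0.79 0" --pt "0.45 0 -2.62 0.79 0" --pt "0.45 0 -2.62 0.79 0" --pt "0.45 0 -2.62 0.79 0" --pt "0.45 0 -1.34 0.38 0" --pt "0.45 0 0 0 0" --pt "0.45 0 0 0 0"

```text
time: 9.95
tool_pos: [0.4989, -0.0874, 0.1305]
ee_rot: [1.551, 1.57, -2.0]
wrist_force: [0.1, 0.1, -0.4]
width: 0.0515
```

```bash
python3 - <<'E'
from h import *
plan([.501,-.089,.02],66.5)
E
```

```text
tcp [ 0.4989 -0.0874  0.1305] xaxis [-0.    -0.001 -1.   ] jaw -113.5 turn 0.0 shift before turn cm [11.05  0.05 -0.26] after turn [11.05  0.05 -0.26] F [ 0.11  0.12 -0.39] w 0.0515 t 9.95 q6 [-0.28  0.    1.54 -0.    1.6   1.7 ]
```

Call:
carry_out --pt "0.45 1.5 0.05 -0.2 0" --pt "0.45 2.2 0 0 0" --pt "0.45 2.2 0 0 0" --pt "0.45 2 0 0 0" --pt "0.45 1 0 0 0" --pt "0.45 0.6 0 0 0" --pt "0.45 0 0 0 0"

```text
time: 10.65
tool_pos: [0.5002, -0.0888, 0.0348]
ee_rot: [0.224, 1.569, 2.954]
wrist_force: [1.7, -0.2, 0.8]
width: 0.0517
```

```bash
python3 - <<'E'
from h import *
plan([.501,-.089,.02],66.5)
b=snap('side','side5')
im=cv2.resize(b['image'][180:300,310:430],(600,600),interpolation=2)[:,:,::-1]
cv2.imwrite('pics/c9.png',im)
E
```

```text
tcp [ 0.5002 -0.0888  0.0348] xaxis [-0.002  0.    -1.   ] jaw -113.6 turn -0.1 shift before turn cm [ 1.48 -0.02 -0.09] after turn [ 1.48 -0.02 -0.09] F [ 1.72 -0.16  0.81] w 0.0517 t 10.65 q6 [-0.29  0.06  1.67 -0.    1.41  1.7 ]
dict_keys(['image', 'camera_matrix', 'pose'])
```

View pics/c9.png

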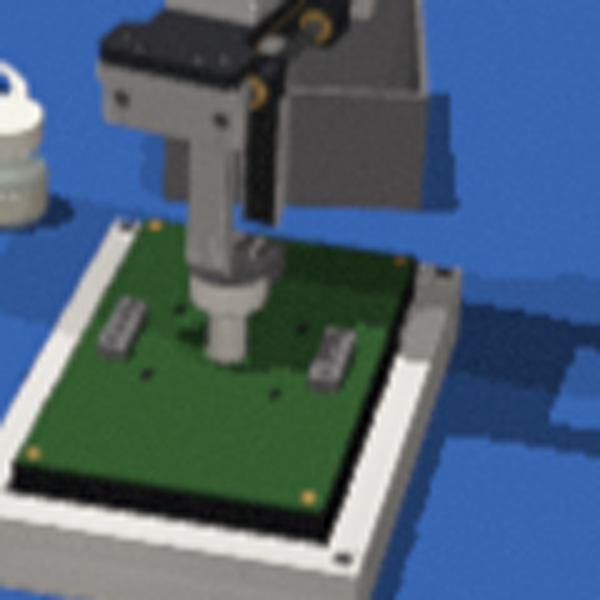

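Picture 11 viewed. The sink is gone from the board. The fingers straddle the strip (near finger at (210,270), far one at (265,215)), and the near finger clears the knob. Down and grip.

Call:
carry_out --pt "0.45 0.7 0 0 0" --pt "0.45 0.7 0 0 0" --pt "0.45 0 0 0 0" --pt "1 0 0 0 0" --pt "1 0 0 0 0" --pt "1 0 0 0 0" --pt "1 0 0 0 0" --pt "1 0 0 0 0" --pt "1 0 0 0 0"

```text
time: 11.6
tool_pos: [0.501, -0.0885, 0.022]
ee_rot: [-3.088, 1.57, -0.357]
wrist_force: [0.1, -0.0, 1.9]
width: 0.0275
```

Gripped at 27.5 mm (28 expected). Lift.

Call:
carry_out --pt "1 -1.5 0 0 0" --pt "1 -2.5 0 0 0" --pt "1 -2.5 0 0 0" --pt "1 -2.5 0 0 0" --pt "1 -2 0 0 0" --pt "1 0 0 0 0"

```text
time: 12.2
tool_pos: [0.5028, -0.089, 0.1351]
ee_rot: [-3.029, 1.564, -0.298]
wrist_force: [0.3, 0.5, 0.0]
width: 0.0275
```

```bash
python3 - <<'E'
from h import *
plan([.472,-.333,.135])
E
```

```text
tcp [ 0.5028 -0.089   0.1351] xaxis [ 0.007 -0.002 -1.   ] jaw -113.5 turn 0 shift before turn cm [ 0.04 23.6  -6.92] after turn [ 0.04 23.6  -6.92] F [0.31 0.46 0.02] w 0.0275 t 12.2 q6 [-0.29  0.    1.53 -0.    1.61  1.7 ]
```

Call:
carry_out --pt "1 0 1.3 -0.38 0" --pt "1 0 2.62 -0.77 0" --pt "1 0 2.62 -0.77 0" --pt "1 0 2.62 -0.77 0" --pt "1 0 2.62 -0.77 0" --pt "1 0 2.62 -0.77 0" --pt "1 0 2.62 -0.77 0" --pt "1 0 2.62 -0.77 0" --pt "1 0 2.62 -0.77 0" --pt "1 0 1.34 -0.38 0" --pt "1 0 0 0 0" --pt "1 0 0 0 0"

```text
time: 13.4
tool_pos: [0.4694, -0.3317, 0.1306]
ee_rot: [-0.58, 1.568, 2.151]
wrist_force: [-0.0, 0.6, 0.2]
width: 0.0278
```

Call:
carry_out --pt "1 1 0 0 0" --pt "1 2.5 0 0 0" --pt "1 2.5 0 0 0" --pt "1 2.5 0 0 0" --pt "1 1.5 0 0 0" --pt "1 0.5 0 0 0" --pt "1 0 0 0 0" --pt "0.5 0 0 0 0" --pt "0.45 0 0 0 0" --pt "0.45 0 0 0 0" --pt "0.45 0 0 0 0" --pt "0.45 -1.5 0 0 0" --pt "0.45 -2.5 0 0 0" --pt "0.45 -2.5 0 0 0" --pt "0.45 -2.5 0 0 0" --pt "0.45 -2 0 0 0" --pt "0.45 0 0 0 0"

```text
time: 15.1
tool_pos: [0.4719, -0.3342, 0.1421]
ee_rot: [2.836, 1.561, -0.717]
wrist_force: [-0.1, -0.8, 0.8]
width: 0.0519
```

```bash
python3 - <<'E'
from h import *
plan([.506,-.02,.135])
E
```

```text
tcp [ 0.4719 -0.3342  0.1421] xaxis [ 0.007 -0.006 -1.   ] jaw -113.5 turn 0 shift before turn cm [  0.54 -30.17   9.43] after turn [  0.54 -30.17   9.43] F [-0.13 -0.81  0.77] w 0.0519 t 15.1 q6 [-0.71  0.15  1.36 -0.    1.63  1.27]
```

Call:
carry_out --pt "1 0 -1.37 0.43 0" --pt "1 0 -2.74 0.86 0" --pt "1 0 -2.74 0.86 0" --pt "1 0 -2.74 0.86 0" --pt "1 0 -2.74 0.86 0" --pt "1 0 -2.74 0.86 0" --pt "1 0 -2.74 0.86 0" --pt "1 0 -2.74 0.86 0" --pt "1 0 -2.74 0.86 0" --pt "1 0 -2.74 0.86 0" --pt "1 0 -2.74 0.86 0" --pt "1 0 -1.4 0.4 0" --pt "1 0 0 0 0" --pt "1 0 0 0 0"

```text
time: 16.5
tool_pos: [0.5034, -0.0184, 0.1359]
ee_rot: [0.837, 1.569, -2.715]
wrist_force: [0.5, 0.4, -0.3]
width: 0.0002
```

```bash
python3 - <<'E'
from h import *
plan([.506,-.02,.07])
a=snap('top','top6');b=snap('side','side6')
cv2.imwrite('pics/c10.png',np.hstack([cv2.resize(a['image'][235:325,430:520],(400,400),interpolation=2),cv2.resize(b['image'][160:260,310:410],(400,400),interpolation=2)])[:,:,::-1])
E
```

```text
tcp [ 0.5034 -0.0184  0.1359] xaxis [-0.001 -0.001 -1.   ] jaw -113.5 turn 0 shift before turn cm [ 6.59  0.03 -0.31] after turn [ 6.59  0.03 -0.31] F [ 0.47  0.44 -0.29] w 0.0002 t 16.5 q6 [-0.15 -0.01  1.53 -0.    1.62  1.83]
dict_keys(['image', 'camera_matrix', 'pose'])
dict_keys(['image', 'camera_matrix', 'pose'])
```

View pics/c10.png

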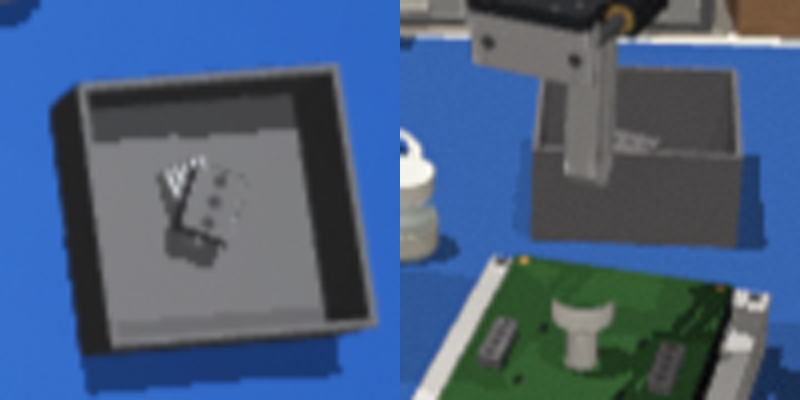

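Picture 12, the last: both offcuts lie in the bin (205,210), the board is clear, and the fingers (588) line up with the knob (583). From here I check by numbers: the nest drop from the gold pads on the board, plus contact height and force.

Call:
carry_out --pt "1 1 0 -0.3 0" --pt "1 1.5 0 0 0" --pt "1 1.5 0 0 0" --pt "1 1 0 0 0" --pt "1 0.6 0 0 0" --pt "1 0.3 0 0 0" --pt "1 0 0 0 0" --pt "1 0 0 0 0"

```text
time: 17.4
tool_pos: [0.5071, -0.0194, 0.0782]
ee_rot: [-2.945, 1.57, -0.215]
wrist_force: [-0.2, 0.8, -0.9]
width: 0.0004
```

```bash
cat >> h.py <<'E'
def pads(s):
    hsv=cv2.cvtColor(np.ascontiguousarray(s['image']),cv2.COLOR_RGB2HSV)
    m=cv2.inRange(hsv,(10,110,110),(28,255,255)); w=hsv[:,:,1].astype(float)*m/255
    n,l,st,ce=cv2.connectedComponentsWithStats(m)
    return [(ce[i].round(2).tolist(),int(st[i,4])) for i in range(1,n) if 300<ce[i][0]<410 and 215<ce[i][1]<310]
E
python3 - <<'E'
from h import *
plan([.506,-.02,.06])
b=snap('side','side7'); print(pads(load('side1')),pads(load('side6')),pads(b))
b=load('side1');print([(z,proj(b,[.503,.08,z]).round(2)) for z in(.055,.04)])
E
```

```text
tcp [ 0.5071 -0.0194  0.0782] xaxis [ 0.001 -0.    -1.   ] jaw -113.5 turn 0 shift before turn cm [1.82 0.1  0.08] after turn [1.82 0.1  0.08] F [-0.25  0.81 -0.94] w 0.0004 t 17.4 q6 [-0.15  0.03  1.61 -0.    1.5   1.83]
dict_keys(['image', 'camera_matrix', 'pose'])
[([340.33, 224.67], 3), ([389.33, 231.67], 3), ([316.33, 270.33], 3), ([371.17, 278.83], 6)] [([340.33, 224.67], 3), ([316.33, 270.33], 3), ([371.17, 278.83], 6)] [([340.33, 224.67], 3), ([389.5, 232.0], 2), ([316.33, 270.33], 3), ([371.4, 278.8], 5)]
[(0.055, array([354.4 , 274.48])), (0.04, array([354.18, 280.14]))]
```

Call:
carry_out --pt "1 0.4 0 0 0" --pt "1 0.4 0 0 0" --pt "1 0.3 0 0 0" --pt "1 0 0 0 0" --pt "1 0 0 0 0"

```text
time: 17.95
tool_pos: [0.5066, -0.0193, 0.0665]
ee_rot: [0.572, 1.57, -2.98]
wrist_force: [-0.6, -0.1, 0.2]
width: 0.0005
```

```bash
cat >> h.py <<'E'
def drop(f):
    a=load('side6')['image'];b=load(f)['image']; g=[cv2.cvtColor(np.ascontiguousarray(x),cv2.COLOR_RGB2GRAY) for x in(a,b)]
    p=np.array([[316.3,270.3],[371.3,278.8],[340.3,224.7],[336,265]],np.float32).reshape(-1,1,2)
    q,st,e=cv2.calcOpticalFlowPyrLK(g[0],g[1],p,None,winSize=(9,9),maxLevel=1)
    print('flow px',(q-p).reshape(-1,2).round(2).tolist(),e.ravel().round(1),pads(load(f)))
E
python3 - <<'E'
from h import *
plan([.506,-.02,.06]); snap('side','side8'); drop('side7'); drop('side8')
print([np.mean([robot.get_obs()['wrist_force'][2] for _ in range(5)])])
E
```

```text
tcp [ 0.5066 -0.0193  0.0665] xaxis [-0. -0. -1.] jaw -113.5 turn 0 shift before turn cm [0.65 0.08 0.03] after turn [0.65 0.08 0.03] F [-0.62 -0.15  0.21] w 0.0005 t 17.95 q6 [-0.15  0.04  1.63 -0.    1.48  1.83]
dict_keys(['image', 'camera_matrix', 'pose'])
flow px [[0.009999999776482582, -0.009999999776482582], [0.009999999776482582, 0.009999999776482582], [0.05000000074505806, -0.23999999463558197], [1.149999976158142, 2.5799999237060547]] [0.8 0.9 2.7 1. ] [([340.33, 224.67], 3), ([389.5, 232.0], 2), ([316.33, 270.33], 3), ([371.4, 278.8], 5)]
flow px [[0.0, 0.0], [0.019999999552965164, 0.009999999776482582], [0.05999999865889549, -0.23000000417232513], [3.3499999046325684, 0.9700000286102295]] [0.7 1.  3.  1.1] [([340.33, 224.67], 3), ([389.5, 232.0], 2), ([316.33, 270.33], 3), ([371.4, 278.8], 5)]
[np.float64(-1.4576919145699962)]
```

Pads 1 and 2 track to about 0.02 px. No contact yet. I continue in small steps.

Call:
carry_out --pt "1 0.2 0 0 0" --pt "1 0.2 0 0 0" --pt "1 0 0 0 0"

```text
time: 18.3
tool_pos: [0.507, -0.0194, 0.0632]
ee_rot: [-2.994, 1.57, -0.263]
wrist_force: [-1.2, -0.1, 2.9]
width: 0.0006
```

Call:
carry_out --pt "1 0.2 0 0 0" --pt "1 0 0 0 0"

```text
time: 18.5
tool_pos: [0.5069, -0.0194, 0.0611]
ee_rot: [-2.972, 1.57, -0.241]
wrist_force: [0.2, 0.6, 4.6]
width: 0.0
```

Call:
carry_out --pt "1 0.2 0 0 0" --pt "1 0 0 0 0"

```text
time: 18.7
tool_pos: [0.507, -0.0194, 0.059]
ee_rot: [-2.977, 1.57, -0.246]
wrist_force: [-1.1, -0.4, 4.6]
width: 0.0006
```

```bash
python3 - <<'E'
from h import *
plan([.506,-.02,.06]); snap('side','side9'); drop('side9')
E
```

```text
tcp [ 0.507  -0.0194  0.059 ] xaxis [ 0.001 -0.    -1.   ] jaw -113.5 turn 0 shift before turn cm [-0.1   0.09  0.06] after turn [-0.1   0.09  0.06] F [-1.11 -0.38  4.63] w 0.0006 t 18.7 q6 [-0.15  0.04  1.64 -0.    1.46  1.83]
dict_keys(['image', 'camera_matrix', 'pose'])
flow px [[-0.1599999964237213, 1.6699999570846558], [0.0, 1.6799999475479126], [1.100000023841858, -0.07000000029802322], [1.1799999475479126, 2.2799999713897705]] [4.  2.1 8.2 1.1] [([389.5, 233.0], 2), ([316.2, 271.6], 5), ([371.2, 280.6], 5)]
```

Call:
carry_out --pt "1 0.2 0 0 0" --pt "1 0.2 0 0 0" --pt "1 0.2 0 0 0" --pt "1 0.2 0 0 0" --pt "1 0 0 0 0" --pt "1 0 0 0 0"

```text
time: 19.35
tool_pos: [0.507, -0.0194, 0.0517]
ee_rot: [-3.022, 1.57, -0.291]
wrist_force: [-1.9, 0.3, 7.6]
width: 0.0004
```

```bash
python3 - <<'E'
from h import *
plan([.506,-.02,.0483]); b=snap('side','side10'); drop('side10'); a=load('side6')
for u in((316.3,270.3),(371.3,278.8)):
    w=onz(a,*u,.055); print(w.round(3),(proj(a,w-[0,0,.015])-u).round(2))
E
```

```text
tcp [ 0.507  -0.0194  0.0517] xaxis [ 0.001 -0.    -1.   ] jaw -113.5 turn 0 shift before turn cm [0.34 0.09 0.07] after turn [0.34 0.09 0.07] F [-1.94  0.29  7.61] w 0.0004 t 19.35 q6 [-0.15  0.05  1.65 -0.    1.45  1.83]
dict_keys(['image', 'camera_matrix', 'pose'])
flow px [[-0.6000000238418579, 4.159999847412109], [-0.3400000035762787, 5.110000133514404], [0.15000000596046448, 3.200000047683716], [2.9700000286102295, 4.71999979019165]] [17.2 19.9 39.9  1.1] [([340.5, 229.0], 2), ([389.0, 236.0], 1), ([316.2, 274.6], 5), ([371.0, 283.5], 6)]
[0.587 0.069 0.055] [0.01 5.63]
[0.466 0.094 0.055] [-0.32  5.71]
```

Call:
carry_out --pt "1 0.15 0 0 0" --pt "1 0.15 0 0 0" --pt "1 0 0 0 0" --pt "1 0 0 0 0" --pt "1 0 0 0 0"

```text
time: 19.9
tool_pos: [0.507, -0.0194, 0.049]
ee_rot: [-3.003, 1.57, -0.272]
wrist_force: [-2.4, 0.5, 7.9]
width: 0.0002
```

```bash
cat > m.py <<'E'
from h import *
import sys
f=sys.argv[1]
z=[];F=[]
for i in range(6):
    o=robot.get_obs(); z.append(o['tool_pos'][2]);F.append(o['wrist_force'][2]); robot.snapshot('side')
print('z',np.round(z,4),'F',np.round(F,1)); snap('side',f)
g=[cv2.cvtColor(np.ascontiguousarray(load(k)['image']),cv2.COLOR_RGB2GRAY) for k in('side6',f)]
for r0,c0 in((262,308),(271,363),(219,334)):
    t=cv2.resize(g[0][r0:r0+16,c0:c0+16],None,fx=10,fy=10,interpolation=2); s=cv2.resize(g[1][r0-3:r0+29,c0-4:c0+20],None,fx=10,fy=10,interpolation=2)
    R=cv2.matchTemplate(s,t,cv2.TM_CCOEFF_NORMED); _,v,_,l=cv2.minMaxLoc(R); print('match',round(v,2),l[0]/10-4,l[1]/10-3)
print(pads(load(f)))
E
python3 m.py side11
```

```text
z [0.049  0.0489 0.0489 0.049  0.049  0.049 ] F [7.9 8.4 8.6 7.9 8.9 8. ]
dict_keys(['image', 'camera_matrix', 'pose'])
match 0.93 2.2 -3.0
match 0.56 0.09999999999999964 0.6000000000000001
match 0.67 -2.0 4.6
[([340.5, 230.0], 2), ([389.0, 237.0], 1), ([316.2, 275.6], 5), ([371.0, 284.5], 6)]
```

All three measures agree on about 14.3 mm of travel: z drop 14.3 mm, force 8.3 N, pads 5.3 of 5.65 px. I add 0.6 mm.

Call:
carry_out --pt "1 0.06 0 0 0" --pt "1 0 0 0 0" --pt "1 0 0 0 0" --pt "1 0 0 0 0" --pt "1 0 0 0 0"

```text
time: 20.75
tool_pos: [0.507, -0.0194, 0.0484]
ee_rot: [-2.97, 1.57, -0.239]
wrist_force: [-2.8, 0.1, 8.3]
width: 0.0005
```

```bash
python3 - <<'E'
from h import *
z=[];F=[]
for i in range(12):
    o=robot.get_obs(); z.append(o['tool_pos'][2]);F.append(o['wrist_force'][2]); s=robot.snapshot('side')
print('z',np.mean(z).round(4),'F',np.mean(F).round(2),np.min(F),np.max(F)); snap('side','side12')
def cen(f,u,v,r=5):   # centroid weighted by redness over green, local window
    im=load(f)['image'].astype(float); y,x=np.mgrid[int(round(v))-r:int(round(v))+r+1,int(round(u))-r:int(round(u))+r+1]
    p=im[y,x]; w=np.clip(p[...,0]-p[...,2]-25,0,None)*(p[...,0]>p[...,1]); return np.array([(x*w).sum(),(y*w).sum()])/w.sum()
b=load('side6')
for u in((316.3,270.3),(371.2,278.8),(340.3,224.7)):
    c0=cen('side1',*u,r=4); w=onz(b,*c0,.055); need=(proj(b,w-[0,0,.015])-c0)[1]
    print([( (cen(f,u[0],u[1]+g,4)-c0)[1]/need*15).round(2) for f,g in(('side9',1.6),('side10',4.5),('side11',5.4),('side12',5.6))])
E
```

```text
z 0.0484 F 8.32 7.861772217639128 8.80689443926257
dict_keys(['image', 'camera_matrix', 'pose'])
[np.float64(3.59), np.float64(11.45), np.float64(14.11), np.float64(14.23)]
[np.float64(4.62), np.float64(12.32), np.float64(14.97), np.float64(15.15)]
[np.float64(3.99), np.float64(11.82), np.float64(14.58), np.float64(14.85)]
```

Travel is about 14.8 mm by both pads and height, with a steady 8.3 N, so the board is level with the rim and well short of the stop. Handing in.

```bash
python3 - <<'E'
from h import *
print(robot.close_job()); plan([.507,-.0194,.0484])
E
```

```text
the job is handed in; nothing more can be done
None
the job is handed in; nothing more can be done
```

The job is done. Both offcuts are in the deep waste bin, and I handed in at about 21 s with the shut fingers still pressing the knob down.

**Last checks**
- **Offcuts:** the last picture showed both pieces in the bin and the board clear.
- **Nest travel:** the board's gold pads in the side view gave 14.2, 14.9 and 15.2 mm (mean 14.7). The height since contact gave about 14.9 mm. Level is 15 mm and the bottom stop is 30 mm.
- **Holding force:** it averaged 8.3 N and was steady; about 8.5 N was expected.

**What disagreed with the description**
- **Tool height:** the reported TCP height read about 37–40 mm lower than the real fingertips. The cameras, the grasps and the contact with the knob all showed this, so I worked from the pictures and contact instead of the reported height.
- **Offcut direction:** both pieces lay with their length roughly along the jig's x, not y as described. I gripped them as seen, at 21.7 mm and 27.5 mm across.

**Not checked:** I took no full picture after the press, so I did not check again that the bystanders were untouched. I saw no unexpected forces on the way. The hand-in gave no verdict, and I could not read the state afterwards.

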